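# Load a reagent bottle into a sprung feed track

## Task

Load the feed track: pull its yellow spring-loaded follower all the way back by the black knob until it stays caught at the rear stop, let go of it, and stand the orange-capped bottle upright on the track floor between the follower and the blue front stop. Let go of the bottle, then move the follower forward off its catch and let its spring close it, so that the bottle is clamped against the blue front stop. Leave the blue-capped bottle standing where it is.

Things in the scene. Friction and masses are not known exactly. Their poses are not given: they have to be found in the camera images.
- feed_track: Feed track, fixed on the steel worktop: open aluminium channel 240 mm long (x), 88 mm wide (y), 78 mm clear between 5 mm side walls 33 mm high with blue edges. Origin: centre of its underside, z up; +x, the way the follower is pulled, is roughly the robot's left. Floor 8 mm above the underside. Blue front stop: inner face at x = -105 mm, 58 mm high. Grey rear stop from x = +100 mm, 32 mm high.
- bay (a point): Point on the channel floor, 8 mm above the steel worktop, in the middle of the loading space when the follower is caught at the rear (track x = -45 mm, y = 0): set the bottle's centre over it. There is about 25 mm to spare either way along the track and 9 mm across. Clamped, the bottle's centre ends 31 mm nearer the front stop.
- follower (a joint): Travel of the yellow follower (56 mm high) along track +x, m: 0 home (front face 30 mm from the front stop), 0.090 at the rear stop. A spring strut at the track's -y side drives it home with 6 to 7 N, fading from 0.04 to nothing at 0.062; beyond that it holds it at the rear stop with 6 N (the catch). Freed forward of 0.062 it runs home, damped. It reads about 0.028 when closed on the bottle.
- knob (a point): Centre of the follower's black knob, an upright cylinder 22 mm in diameter, 42 mm tall (66 to 108 mm above the steel worktop) on a thin stem. This point is 87 mm above the steel worktop and 22 mm behind the follower's front face; it travels with the follower. The strut beside the follower is lower, at most 53 mm.
- orange_mid (a point): Loose bottle with the orange cap, standing upright: 58 mm in diameter, 109 mm tall, about 0.22 kg. Straight body up to about 75 mm above its base, then a shoulder and a 44 mm cap. The point is on its axis half-way up (54.5 mm above its base), z along the axis. Grip the body about 65 mm above its base, clear of the track's walls.
- blue_mid (a point): A like bottle with a blue cap, 58 mm in diameter and 109 mm tall, to be left alone. The point is on its axis half-way up.
Mind the look-alikes: they are no part of the job. What is shaped like the part that bears orange_mid but pink is not meant.

How it is judged:
By the outcome, as a careful person would: the job done as asked, in the order asked, and still so for the second after the job is handed in, with the robot touching nothing.
It also fails if it takes over 61 s, if anything falls off the work surface, if the arm or the gripper's body presses on something with over 40 N, if the wrist force passes 120 N, or if a joint passes its speed limit or range.

## Robot

A 6-joint arm with a two-finger parallel gripper is mounted at the origin on a cart in front of the work surface, level with it; the furniture and walls round the work are solid. World frame = base frame: x ahead of the robot, y to its left, z up, the work surface at z = 0. Lengths are in m, angles in rad, forces in N, time in s.
With the tool pointing down it reaches from about 0.275 to 0.775 m from the base axis. Payload 14.6 kg.
Tool frame: the origin (TCP) lies at the very end of the fingers, on their centre line; the grasp point (between the pads) lies 19 mm behind it (bot.grip_depth is the distance from the TCP to the grasp point, in m); z points along the fingers, y is the line along which they close (so a half turn about z gives the same grasp; the last joint's range is limited). The gripper opens to 85 mm and grips with 20 to 120 N. Pads are 22 mm wide; open, the fingers measure 114 mm over their backs; the gripper's body (76 mm by 85 mm) begins 54 mm behind the grasp point. The pads swing forward as they close: fully open they stand 13 mm farther back than shut.
Start: joints at [-1.426, 0.263, -0.048, 1.259, 0, 1.415], TCP at [0.155, -0.502, 0.231] pointing down, gripper open.
Joint ranges: [-2.65, 2.65], [-0.89, 1.7], [-1.18, 1.37], [-2.13, 2.11], [-1.35, 1.29], [-3.14, 3.14]. Speed limits (rad/s): [1.89, 1.89, 2.57, 2.79, 3.14, 3.14].

## Interface

Orientations are given as a unit quaternion [w, x, y, z].
In Python, from workcell import bot, vision, hand_in gives the robot as it stands. The module is installed in compiled form; this text tells all that it offers.
- The arm moves only by the tool apply_moves, never from a script. Its argument "increments" is a list of rows, each an object of numbers: "dx", "dy", "dz": the shift along the tool's x, y, z in units of 50 mm (1.0 is 50 mm); "ax", "ay", "az": the turn, a rotation vector about the tool's x, y, z in units of 8 degrees (1.0 is 8 degrees). In form: [{"dx": .., "dy": .., "dz": .., "ax": .., "ay": .., "az": ..}, ...]. A call has 1 to 8 rows; each row shifts and turns the commanded pose from where the row before left it, along the tool's axes as they then stand; what a row does not reach is not made up. A row lasts 1/8 s, in which the tool goes at most 62.5 mm and 10.7 degrees, less where a joint would pass 70% of its speed; a pose out of reach is approached as far as the arm can. A call is refused whole if a number of a shift passes 1 or a number of a turn 1, either way. A call with a gripper value outside its range is refused whole. "hand" is the opening, from 0 (shut) to 1 (fully open), set as the call begins (left out, the last holds). The fingers move at their own pace and stop on an object; "force" is the grip in N (left out, the last holds). Time passes only in rows, so rows that do not move let the fingers close. It gives the time, the measured TCP pose, the force, the opening and the grip force at its end, in the units of the state.
- bot.state(): the state, without advancing time (a new reading comes with each control period).
- vision.capture(name): name is "side" or "top"; returns (picture, depth): 400x640x3 uint8, red, green, blue; 400x640 float32, m along the optical axis (not along the pixel's ray), 0 where there is no reading.
- vision.camera_params(name): a dict with "fx", "fy", "cx", "cy" (pixels), "R" (3x3) and "t" (3): a world point X has camera coordinates R X + t. Camera axes: x right, y down, z forward; pixel columns grow to the right and rows downward; lengths in m; the calibration is good to about 2 mm. A picture is of the moment at which its call begins. camera_params takes no time and is no camera call.
- hand_in(): hands the job in; it is judged then, once.
Trained networks look in the newest picture that a camera, given by its name, has taken for a name from the list of things; names that differ only in an ending like _2 or _b are one class to them, and where a whole thing is asked for, a point or a joint stands for the part that bears it (a point fixed in the world has none). Each returns a list of dicts, best first, with "confidence" (0 to 1); they miss things now and then, are a little off and sometimes report something else, mostly with a low value. They report only what shows in the picture. A call takes as long as a camera call. They do not tell look-alikes from the thing itself.
- vision.outline_of(camera, target): "pixels" (400x640 bool, what is visible of it) and "uv" ([column, row] in pixels, amid what is visible of it).
- vision.mark_of(camera, target): "uv" ([column, row] in pixels: a listed point, or the origin of a listed thing).
The state is a dict: "t": time; "joints": joint angles; "dq": joint speeds; "joint_torque": joint torques, N m; "position": TCP position; "tool_rot": TCP orientation; "wrist_force": force on the tool from outside, world axes, zero at the start; "torque": the same for the moment, N m; "finger_gap": finger opening in m; "gripper_force": force on a finger pad.
Only numpy, scipy, OpenCV 4.12 (cv2) and the standard library are available. Lean on these libraries where they do the work, as an engineer would, in place of code of your own. Each camera call takes 0.05 s, during which the arm holds its last target. There are 200 camera calls.

## Working session

There is one attempt and no reset: what is moved stays moved. The work goes in short steps, Python scripts to look and compute and a tool call to move; the robot and the scene stay as the last step left them, time stands still between calls to the robot, and variables do not carry over. Pictures are saved under pics/ and viewed, at most 10 in all, crops included, and the job is handed in when it is done.

Besides the shell and the picture viewer there is one more tool, called after "Request:" as name([rows], argument=value, ...), one row to a line, values as JSON. apply_moves: Moves the arm, as the interface text tells. Its arguments: {"type":"object","properties":{"increments":{"type":"array","items":{"type":"object","properties":{"dx":{"type":"number"},"dy":{"type":"number"},"dz":{"type":"number"},"ax":{"type":"number"},"ay":{"type":"number"},"az":{"type":"number"}}}},"hand":{"type":"number"},"force":{"type":"number"}},"required":["increments"]}

```bash
mkdir -p pics; cat > h.py <<'E'
import numpy as np, cv2
from workcell import bot, vision, hand_in
from scipy.spatial.transform import Rotation as Ro
def world(cam,uv,d):
    p=vision.camera_params(cam); R=np.array(p["R"]);t=np.array(p["t"])
    c=np.array([(uv[0]-p["cx"])/p["fx"]*d,(uv[1]-p["cy"])/p["fy"]*d,d]); return R.T@(c-t)
def atz(cam,uv,z):
    p=vision.camera_params(cam); R=np.array(p["R"]);t=np.array(p["t"])
    o=-R.T@t; r=R.T@np.array([(uv[0]-p["cx"])/p["fx"],(uv[1]-p["cy"])/p["fy"],1]); return o+r*(z-o[2])/r[2]
def toolR():
    w,x,y,z=bot.state()["tool_rot"]; return Ro.from_quat([x,y,z,w]).as_matrix()
E
python3 - <<'E'
from h import *
np.set_printoptions(precision=4,suppress=True)
ims=[]
for c in("side","top"):
    im,d=vision.capture(c); np.save(c+"d.npy",d); np.save(c+".npy",im)
    cv2.imwrite(f"pics/{c}0.png",im[:,:,::-1])
    for t,z in(("knob",.087),("orange_mid",.0545),("blue_mid",.0545),("bay",.008),("feed_track",0)):
        for m in vision.mark_of(c,t): print(c,t,round(m["confidence"],2),np.array(m["uv"]),atz(c,m["uv"],z))
s=bot.state();print(s["t"],s["position"],toolR(),s["wrist_force"])
E
```

```text
side knob 0.56 [253.4 246. ] [0.5404 0.1636 0.087 ]
side orange_mid 0.86 [339.3 202.2] [ 0.498  -0.1417  0.0545]
side orange_mid 0.66 [323.4 184.7] [ 0.5836 -0.2018  0.0545]
side orange_mid 0.58 [375.4 215.9] [ 0.3877 -0.1318  0.0545]
side blue_mid 0.57 [379.5 180. ] [ 0.4597 -0.3138  0.0545]
side bay 0.84 [250.3 278.2] [0.5426 0.1807 0.008 ]
side feed_track 0.83 [237.4 291.5] [0.5451 0.2222 0.    ]
side feed_track 0.52 [337.4 201.5] [ 0.5471 -0.2218  0.    ]
top knob 0.97 [224.9 194.9] [0.5348 0.1717 0.087 ]
top orange_mid 0.79 [383.2 174.3] [ 0.5853 -0.1895  0.0545]
top orange_mid 0.78 [354.4 215.4] [ 0.4896 -0.1216  0.0545]
top orange_mid 0.59 [363.7 262.8] [ 0.3804 -0.1422  0.0545]
top blue_mid 0.79 [430.  229.2] [ 0.4573 -0.2967  0.0545]
top bay 0.65 [226.7 193.8] [0.5442 0.1817 0.008 ]
top feed_track 0.61 [212.2 193.2] [0.5464 0.2181 0.    ]
0.6 [ 0.155  -0.5016  0.2313] [[ 0.9554  0.2953  0.    ]
 [ 0.2953 -0.9554  0.    ]
 [ 0.     -0.     -1.    ]] [ 0.3261 -0.3372 -0.0982]
```

View pics/side0.png

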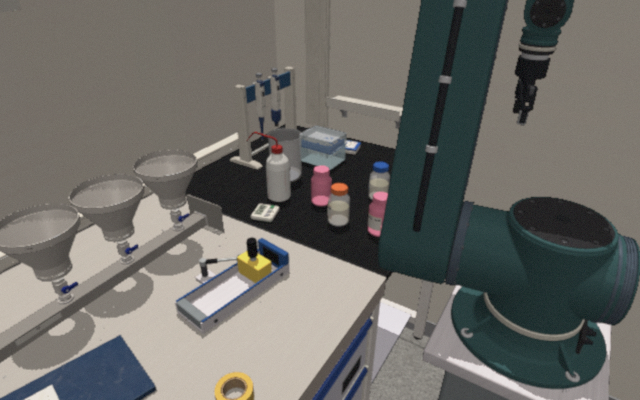

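View pics/top0.png

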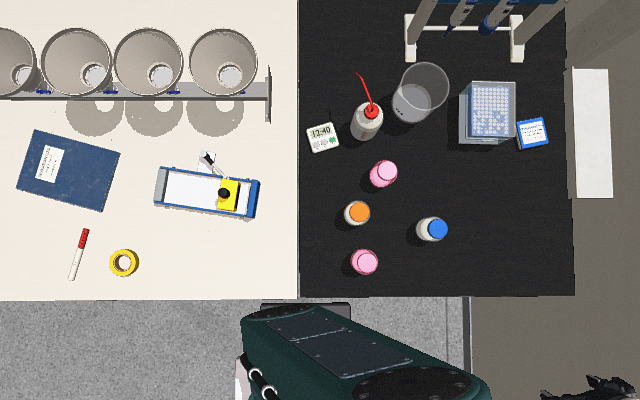

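The top view shows three orange-bottle candidates: pink caps at (384,173) and (365,262), and an orange cap at (357,213). The last one fits because only its cap is orange. The track is at left with its knob at (224,193), and the blue-capped bottle is at (432,229). Next I'll measure from depth and confirm with a crop.

```bash
cat >> h.py <<'E'
def cloud(cam,d):
    p=vision.camera_params(cam); R=np.array(p["R"]);t=np.array(p["t"])
    v,u=np.mgrid[:400,:640]; c=np.stack([(u-p["cx"])/p["fx"]*d,(v-p["cy"])/p["fy"]*d,d],-1); return (c-t)@R
E
python3 - <<'E'
from h import *
np.set_printoptions(precision=4,suppress=True)
for c in("top","side"):
    im=np.load(c+".npy");P=cloud(c,np.load(c+"d.npy")); hsv=cv2.cvtColor(im,cv2.COLOR_RGB2HSV).astype(int); H,S,V=hsv[...,0],hsv[...,1],hsv[...,2]
    X,Y,Z=P[...,0],P[...,1],P[...,2]
    def rep(n,m):
        q=P[m]; print(c,n,len(q),q.mean(0) if len(q) else "",np.percentile(q,[2,98],axis=0).ravel() if len(q) else "")
    for n,x,y in (("orange",.49,-.125),("blue",.457,-.30)):
        b=(np.hypot(X-x,Y-y)<.05)
        rep(n+" top",b&(Z>.1)&(Z<.12)); rep(n+" all",b&(Z>.02)&(Z<.12))
    b=(np.hypot(X-.535,Y-.172)<.06)
    rep("knob",b&(Z>.098)&(Z<.115)&(V<90)); rep("yellow",b&(H>20)&(H<35)&(S>150)&(Z>.05)&(Z<.062))
    tr=(abs(X-.545)<.11)&(abs(Y-.218)<.17)
    m=tr&(H>100)&(H<125)&(S>120)&(Z>.025)&(Z<.065); rep("blueedges",m)
    q=P[m&(Z<.045)][:,:2].astype(np.float32)
    print(cv2.minAreaRect(q))
    rep("frontstop",m&(Z>.05))
    rep("white tbl",(abs(X-.42)<.03)&(abs(Y-.2)<.05)); rep("black tbl",(abs(X-.42)<.02)&(abs(Y+.22)<.02))
im=np.load("top.npy")
a=cv2.resize(im[150:250,150:270],None,fx=4,fy=4,interpolation=2);b=cv2.resize(im[150:250,330:400],None,fx=4,fy=4,interpolation=2)
cv2.imwrite("pics/c1.png",np.hstack([a,b])[:,:,::-1])
E
```

```text
top orange top 298 [ 0.4949 -0.1264  0.1087] [ 0.4752 -0.1462  0.1035  0.5145 -0.1069  0.1123]
top orange all 535 [ 0.4935 -0.1226  0.0937] [ 0.4691 -0.1503  0.0412  0.5209 -0.0986  0.1119]
top blue top 305 [ 0.4582 -0.2994  0.1084] [ 0.4394 -0.3191  0.1018  0.4769 -0.2808  0.1122]
top blue all 628 [ 0.4577 -0.2914  0.0877] [ 0.4324 -0.3183  0.0279  0.4846 -0.272   0.1118]
top knob 81 [0.5385 0.1726 0.1087] [0.5286 0.1638 0.1001 0.5483 0.1825 0.1131]
top yellow 417 [0.5377 0.1691 0.0575] [0.5049 0.1498 0.0518 0.5718 0.1927 0.0617]
top blueedges 603 [0.5388 0.1762 0.0448] [0.4907 0.1037 0.0287 0.6032 0.333  0.0631]
((0.5472854971885681, 0.22412174940109253), (0.23613834381103516, 0.08728594332933426), 81.05999755859375)
top frontstop 245 [0.5296 0.1146 0.0594] [0.4885 0.1034 0.0524 0.5709 0.1256 0.0634]
top white tbl 1046 [0.4196 0.2    0.002 ] [ 0.3902  0.1521 -0.0025  0.4477  0.2481  0.0065]
top black tbl 286 [ 0.4199 -0.2201 -0.0006] [ 0.4005 -0.2396 -0.0048  0.4393 -0.2005  0.0041]
side orange top 156 [ 0.4893 -0.1227  0.108 ] [ 0.4706 -0.1458  0.1004  0.5107 -0.1064  0.1116]
side orange all 741 [ 0.4842 -0.1127  0.0705] [ 0.4634 -0.141   0.0223  0.5125 -0.098   0.1108]
side blue top 125 [ 0.452  -0.2958  0.1081] [ 0.4337 -0.32    0.1004  0.4726 -0.2787  0.1119]
side blue all 561 [ 0.4496 -0.2861  0.0746] [ 0.4265 -0.315   0.0269  0.4782 -0.2724  0.1111]
side knob 88 [0.5334 0.1768 0.107 ] [0.5244 0.1668 0.0982 0.5439 0.184  0.112 ]
side yellow 196 [0.5253 0.1826 0.0561] [0.4997 0.1614 0.0502 0.5665 0.1943 0.0598]
side blueedges 393 [0.5223 0.1553 0.0477] [0.4844 0.1095 0.0285 0.5975 0.3367 0.0622]
((0.5443602800369263, 0.22601616382598877), (0.22809970378875732, 0.08765217661857605), 80.78412628173828)
side frontstop 198 [0.5232 0.1186 0.0583] [0.4847 0.1075 0.0508 0.565  0.1276 0.0624]
side white tbl 1020 [0.4194 0.2024 0.0024] [0.3913 0.1521 0.0001 0.4487 0.2481 0.0048]
side black tbl 0
```

View pics/c1.png

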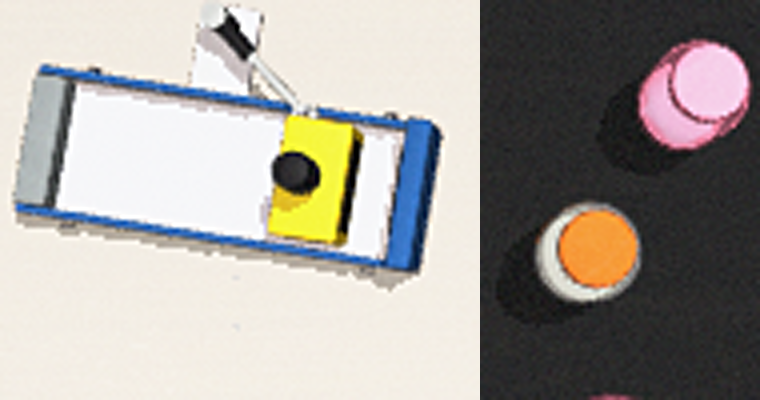

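The crop confirms that the bottle at (357,213) has an orange cap on a clear body and the look-alike is pink. Track +x is about (0.155, 0.988), the knob is at about (0.537, 0.174) and the bay at about (0.538, 0.182). The orange bottle is at about (0.492, -0.125). I'll turn the tool so it closes across the track.

Request:
apply_moves([
  {"az": -1},
  {"az": -1},
  {"az": -1},
  {"az": -1},
  {"az": -1},
  {"az": -1},
  {"az": -1},
  {"az": -1},
], hand=1, force=40)

```text
invalid input
```

Request:
apply_moves([
  {"dx": 0.9,"dy": 0.35},
  {"dx": 0.9,"dy": 0.35},
  {"dx": 0.9,"dy": 0.35},
  {"dx": 0.9,"dy": 0.35},
  {"dx": 0.9,"dy": 0.35},
  {"dx": 0.9,"dy": 0.35},
  {"dx": 0.9,"dy": 0.35},
  {"dx": 0.9,"dy": 0.35},
])

```text
invalid input
```

Request:
apply_moves([
  {"dx": 0,"dy": 0,"dz": 0,"ax": 0,"ay": 0,"az": -1},
  {"dx": 0,"dy": 0,"dz": 0,"ax": 0,"ay": 0,"az": -1},
  {"dx": 0,"dy": 0,"dz": 0,"ax": 0,"ay": 0,"az": -1},
  {"dx": 0,"dy": 0,"dz": 0,"ax": 0,"ay": 0,"az": -1},
  {"dx": 0,"dy": 0,"dz": 0,"ax": 0,"ay": 0,"az": -1},
  {"dx": 0,"dy": 0,"dz": 0,"ax": 0,"ay": 0,"az": -1},
  {"dx": 0,"dy": 0,"dz": 0,"ax": 0,"ay": 0,"az": -1},
  {"dx": 0,"dy": 0,"dz": 0,"ax": 0,"ay": 0,"az": -1},
], hand=1, force=40)

```text
t: 1.6
position: [0.155, -0.5016, 0.2313]
tool_rot: [-0.0, 0.758, 0.652, 0.0]
wrist_force: [1.1, 0.0, -0.8]
finger_gap: 0.0854
gripper_force: 0.0
```

Request:
apply_moves([
  {"dx": 0.9,"dy": 0.35,"dz": 0,"ax": 0,"ay": 0,"az": 0},
  {"dx": 0.9,"dy": 0.35,"dz": 0,"ax": 0,"ay": 0,"az": 0},
  {"dx": 0.9,"dy": 0.35,"dz": 0,"ax": 0,"ay": 0,"az": 0},
  {"dx": 0.9,"dy": 0.35,"dz": 0,"ax": 0,"ay": 0,"az": 0},
  {"dx": 0.9,"dy": 0.35,"dz": 0,"ax": 0,"ay": 0,"az": 0},
  {"dx": 0.9,"dy": 0.35,"dz": 0,"ax": 0,"ay": 0,"az": 0},
  {"dx": 0.9,"dy": 0.35,"dz": 0,"ax": 0,"ay": 0,"az": 0},
  {"dx": 0.9,"dy": 0.35,"dz": 0,"ax": 0,"ay": 0,"az": 0},
])

```text
t: 2.6
position: [0.3492, -0.1659, 0.2315]
tool_rot: [0.0, 0.759, 0.651, 0.0]
wrist_force: [0.5, -0.2, -0.4]
finger_gap: 0.0856
gripper_force: 0.0
```

Request:
apply_moves([
  {"dx": 0.91,"dy": 0.34,"dz": 0,"ax": 0,"ay": 0,"az": 0},
  {"dx": 0.91,"dy": 0.34,"dz": 0,"ax": 0,"ay": 0,"az": 0},
  {"dx": 0.91,"dy": 0.34,"dz": 0,"ax": 0,"ay": 0,"az": 0},
  {"dx": 0.91,"dy": 0.34,"dz": 0,"ax": 0,"ay": 0,"az": 0},
  {"dx": 0.91,"dy": 0.34,"dz": 0.2,"ax": 0,"ay": 0,"az": 0},
  {"dx": 0.91,"dy": 0.34,"dz": 0.4,"ax": 0,"ay": 0,"az": 0},
  {"dx": 0.91,"dy": 0.34,"dz": 0.5,"ax": 0,"ay": 0,"az": 0},
  {"dx": 0.91,"dy": 0.34,"dz": 0.5,"ax": 0,"ay": 0,"az": 0},
])

```text
t: 3.6
position: [0.5395, 0.1732, 0.1506]
tool_rot: [0.0, 0.759, 0.651, 0.0]
wrist_force: [0.8, -0.1, -0.8]
finger_gap: 0.0852
gripper_force: 0.0
```

```bash
python3 - <<'E'
from h import *
im,d=vision.capture("side"); print(bot.state()["position"])
t,dt=vision.capture("top")
a=im[170:330,160:320]; b=t[130:290,150:310]
cv2.imwrite("pics/k1.png",cv2.resize(np.hstack([a,b]),None,fx=2.5,fy=2.5)[:,:,::-1])
E
```

```text
[0.54048292 0.17674497 0.14705929]
```

View pics/k1.png

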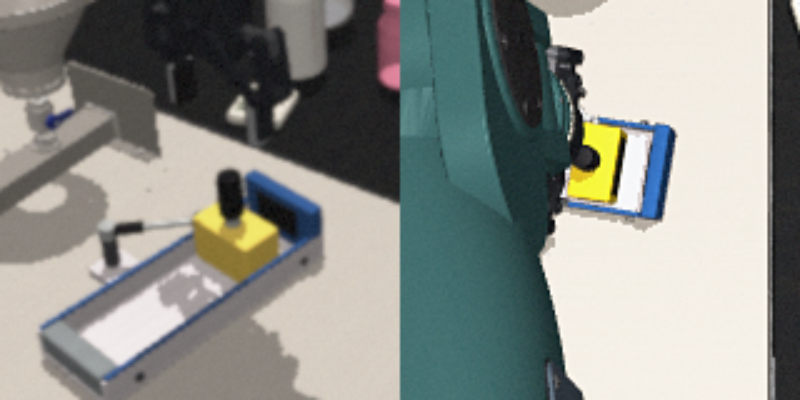

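The fingers straddle the knob, with tips at about (180,90) and (255,130) in the left crop and the knob below at (230,195). Descending and gripping.

Request:
apply_moves([
  {"dx": -0.06,"dy": -0.05,"dz": 0.3,"ax": 0,"ay": 0,"az": 0},
  {"dx": 0,"dy": 0,"dz": 0.4,"ax": 0,"ay": 0,"az": 0},
  {"dx": 0,"dy": 0,"dz": 0.4,"ax": 0,"ay": 0,"az": 0},
  {"dx": 0,"dy": 0,"dz": 0.3,"ax": 0,"ay": 0,"az": 0},
  {"dx": 0,"dy": 0,"dz": 0.1,"ax": 0,"ay": 0,"az": 0},
  {"dx": 0,"dy": 0,"dz": 0,"ax": 0,"ay": 0,"az": 0},
])

```text
t: 4.45
position: [0.5359, 0.1688, 0.0764]
tool_rot: [-0.0, 0.759, 0.651, -0.0]
wrist_force: [0.0, -0.0, -0.4]
finger_gap: 0.0852
gripper_force: 0.0
```

Request:
apply_moves([
  {"dx": 0,"dy": 0,"dz": 0,"ax": 0,"ay": 0,"az": 0},
  {"dx": 0,"dy": 0,"dz": 0,"ax": 0,"ay": 0,"az": 0},
  {"dx": 0,"dy": 0,"dz": 0,"ax": 0,"ay": 0,"az": 0},
  {"dx": 0,"dy": 0,"dz": 0,"ax": 0,"ay": 0,"az": 0},
  {"dx": 0,"dy": 0,"dz": 0,"ax": 0,"ay": 0,"az": 0},
  {"dx": 0,"dy": 0,"dz": 0,"ax": 0,"ay": 0,"az": 0},
  {"dx": 0,"dy": 0,"dz": 0,"ax": 0,"ay": 0,"az": 0},
], hand=0, force=40)

```text
t: 5.32
position: [0.5368, 0.1689, 0.0767]
tool_rot: [0.001, 0.759, 0.651, 0.001]
wrist_force: [5.3, -1.2, 2.5]
finger_gap: 0.0206
gripper_force: 39.9
```

Request:
apply_moves([
  {"dx": 0.15,"dy": 0,"dz": 0,"ax": 0,"ay": 0,"az": 0},
  {"dx": 0.25,"dy": 0,"dz": 0,"ax": 0,"ay": 0,"az": 0},
  {"dx": 0.3,"dy": 0,"dz": 0,"ax": 0,"ay": 0,"az": 0},
  {"dx": 0.3,"dy": 0,"dz": 0,"ax": 0,"ay": 0,"az": 0},
  {"dx": 0.3,"dy": 0,"dz": 0,"ax": 0,"ay": 0,"az": 0},
  {"dx": 0.3,"dy": 0,"dz": 0,"ax": 0,"ay": 0,"az": 0},
  {"dx": 0.1,"dy": 0,"dz": 0,"ax": 0,"ay": 0,"az": 0},
  {"dx": 0.08,"dy": 0,"dz": 0,"ax": 0,"ay": 0,"az": 0},
])

```text
t: 6.32
position: [0.5507, 0.2578, 0.0767]
tool_rot: [0.0, 0.759, 0.651, 0.001]
wrist_force: [6.5, 4.2, 0.2]
finger_gap: 0.0209
gripper_force: 39.7
```

Request:
apply_moves([
  {"dx": 0.04,"dy": 0,"dz": 0,"ax": 0,"ay": 0,"az": 0},
  {"dx": 0.0,"dy": 0,"dz": 0,"ax": 0,"ay": 0,"az": 0},
])

```text
t: 6.58
position: [0.5507, 0.258, 0.0767]
tool_rot: [0.001, 0.76, 0.65, -0.0]
wrist_force: [5.7, -9.0, 4.0]
finger_gap: 0.0211
gripper_force: 40.2
```

Request:
apply_moves([
  {"dx": 0,"dy": 0,"dz": 0,"ax": 0,"ay": 0,"az": 0},
  {"dx": 0,"dy": 0,"dz": 0,"ax": 0,"ay": 0,"az": 0},
  {"dx": 0,"dy": 0,"dz": 0,"ax": 0,"ay": 0,"az": 0},
  {"dx": 0,"dy": 0,"dz": 0,"ax": 0,"ay": 0,"az": 0},
  {"dx": 0,"dy": 0,"dz": 0,"ax": 0,"ay": 0,"az": 0},
], hand=1)

```text
t: 7.2
position: [0.5498, 0.2589, 0.0762]
tool_rot: [-0.0, 0.759, 0.651, -0.0]
wrist_force: [0.1, -0.2, -1.0]
finger_gap: 0.0857
gripper_force: 0.0
```

Request:
apply_moves([
  {"dx": 0,"dy": 0,"dz": -0.4,"ax": 0,"ay": 0,"az": 0},
  {"dx": 0,"dy": 0,"dz": -0.8,"ax": 0,"ay": 0,"az": 0},
  {"dx": -0.3,"dy": 0,"dz": -0.9,"ax": 0,"ay": 0,"az": 0},
  {"dx": -0.9,"dy": -0.2,"dz": -0.5,"ax": 0,"ay": 0,"az": 0},
  {"dx": -0.9,"dy": 0,"dz": 0,"ax": 0,"ay": 0,"az": 0},
  {"dx": -0.9,"dy": 0,"dz": 0,"ax": 0,"ay": 0,"az": 0},
  {"dx": -0.9,"dy": 0,"dz": 0,"ax": 0,"ay": 0,"az": 0},
  {"dx": -0.9,"dy": 0,"dz": 0,"ax": 0,"ay": 0,"az": 0},
])

```text
t: 8.2
position: [0.5028, 0.0219, 0.2064]
tool_rot: [0.0, 0.759, 0.651, 0.0]
wrist_force: [0.5, -0.5, -0.2]
finger_gap: 0.0853
gripper_force: 0.0
```

Past the catch, the force reversed against the rear stop. Moving above the orange bottle and taking one look to check the follower and alignment.

Request:
apply_moves([
  {"dx": -0.8,"dy": 0.1,"dz": 0.2,"ax": 0,"ay": 0,"az": 0},
  {"dx": -0.8,"dy": 0.1,"dz": 0.3,"ax": 0,"ay": 0,"az": 0},
  {"dx": -0.8,"dy": 0.03,"dz": 0.3,"ax": 0,"ay": 0,"az": 0},
  {"dx": -0.52,"dy": 0,"dz": 0.3,"ax": 0,"ay": 0,"az": 0},
  {"dx": 0,"dy": 0,"dz": 0,"ax": 0,"ay": 0,"az": 0},
])

```text
t: 8.82
position: [0.4914, -0.1239, 0.1504]
tool_rot: [-0.001, 0.76, 0.65, -0.0]
wrist_force: [0.3, 0.3, 0.7]
finger_gap: 0.0855
gripper_force: 0.0
```

```bash
python3 - <<'E'
from h import *
im,d=vision.capture("side"); print(bot.state()["position"])
t,dt=vision.capture("top")
P=cloud("top",dt); q=P[(np.hypot(P[...,0]-.551,P[...,1]-.263)<.03)&(P[...,2]>.098)&(P[...,2]<.115)];print("knob",q.mean(0),len(q))
P=cloud("side",d); hsv=cv2.cvtColor(im,cv2.COLOR_RGB2HSV); 
m=(hsv[...,0]>3)&(hsv[...,0]<20)&(hsv[...,1]>170)&(hsv[...,2]>120)&(np.hypot(P[...,0]-.49,P[...,1]+.125)<.05); print("cap",P[m].mean(0),m.sum())
a=im[130:290,240:400]; b=t[130:290,200:360]
cv2.imwrite("pics/o1.png",cv2.resize(np.hstack([a,b]),None,fx=2.5,fy=2.5)[:,:,::-1])
E
```

```text
[ 0.49181371 -0.12309319  0.15110061]
knob [0.55202795 0.26126384 0.10882408] 89
cap [ 0.48743802 -0.11309102  0.10691286] 62
```

View pics/o1.png

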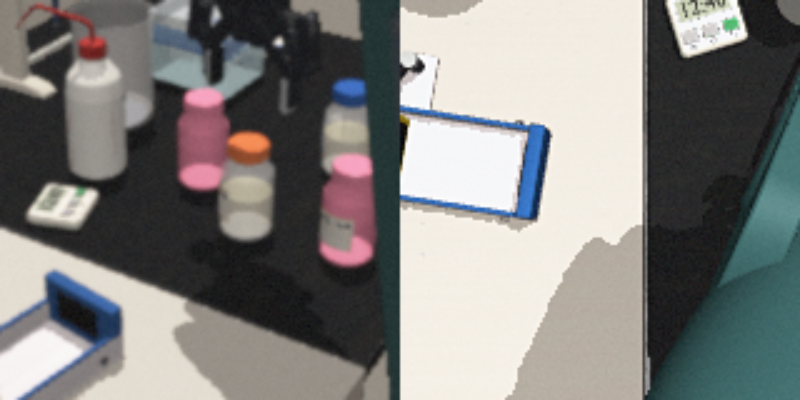

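The follower has travelled 0.0897 and is caught. In the left crop the open fingers are above the orange bottle at (248,185). Descending and gripping.

Request:
apply_moves([
  {"dx": 0,"dy": 0,"dz": 0.3,"ax": 0,"ay": 0,"az": 0},
  {"dx": 0,"dy": 0,"dz": 0.5,"ax": 0,"ay": 0,"az": 0},
  {"dx": 0,"dy": 0,"dz": 0.5,"ax": 0,"ay": 0,"az": 0},
  {"dx": 0,"dy": 0,"dz": 0.4,"ax": 0,"ay": 0,"az": 0},
  {"dx": 0,"dy": 0,"dz": 0.3,"ax": 0,"ay": 0,"az": 0},
  {"dx": 0,"dy": 0,"dz": 0.1,"ax": 0,"ay": 0,"az": 0},
])

```text
t: 9.68
position: [0.4923, -0.1219, 0.0462]
tool_rot: [-0.0, 0.759, 0.651, -0.0]
wrist_force: [0.1, 0.6, 0.1]
finger_gap: 0.0852
gripper_force: 0.0
```

Request:
apply_moves([
  {"dx": 0,"dy": 0,"dz": 0,"ax": 0,"ay": 0,"az": 0},
  {"dx": 0,"dy": 0,"dz": 0,"ax": 0,"ay": 0,"az": 0},
  {"dx": 0,"dy": 0,"dz": 0,"ax": 0,"ay": 0,"az": 0},
  {"dx": 0,"dy": 0,"dz": 0,"ax": 0,"ay": 0,"az": 0},
  {"dx": 0,"dy": 0,"dz": 0,"ax": 0,"ay": 0,"az": 0},
], hand=0, force=40)

```text
t: 10.3
position: [0.4928, -0.1229, 0.0473]
tool_rot: [0.001, 0.759, 0.651, 0.0]
wrist_force: [-0.8, 1.2, 5.5]
finger_gap: 0.0565
gripper_force: 41.3
```

Request:
apply_moves([
  {"dx": 0,"dy": 0,"dz": -0.2,"ax": 0,"ay": 0,"az": 0},
  {"dx": 0,"dy": 0,"dz": -0.4,"ax": 0,"ay": 0,"az": 0},
  {"dx": 0,"dy": 0,"dz": -0.5,"ax": 0,"ay": 0,"az": 0},
  {"dx": 0,"dy": 0,"dz": -0.5,"ax": 0,"ay": 0,"az": 0},
  {"dx": 0,"dy": 0,"dz": -0.4,"ax": 0,"ay": 0,"az": 0},
])

```text
t: 10.92
position: [0.4923, -0.1228, 0.1482]
tool_rot: [0.001, 0.759, 0.651, 0.0]
wrist_force: [0.3, -0.9, -1.4]
finger_gap: 0.057
gripper_force: 43.2
```

Request:
apply_moves([
  {"dx": 0.5,"dy": 0,"dz": 0,"ax": 0,"ay": 0,"az": 0},
  {"dx": 0.9,"dy": 0,"dz": 0,"ax": 0,"ay": 0,"az": 0},
  {"dx": 0.9,"dy": 0,"dz": 0,"ax": 0,"ay": 0,"az": 0},
  {"dx": 0.9,"dy": 0,"dz": 0,"ax": 0,"ay": 0,"az": 0},
  {"dx": 0.9,"dy": 0,"dz": 0,"ax": 0,"ay": 0,"az": 0},
  {"dx": 0.9,"dy": 0,"dz": 0,"ax": 0,"ay": 0,"az": 0},
  {"dx": 0.76,"dy": 0,"dz": 0,"ax": 0,"ay": 0,"az": 0},
  {"dx": 0.4,"dy": 0,"dz": 0,"ax": 0,"ay": 0,"az": 0},
])

```text
t: 11.92
position: [0.5394, 0.1832, 0.147]
tool_rot: [0.0, 0.759, 0.651, 0.0]
wrist_force: [0.9, -0.1, -1.3]
finger_gap: 0.0567
gripper_force: 43.2
```

```bash
python3 - <<'E'
from h import *
im,d=vision.capture("side"); print(bot.state()["position"])
cv2.imwrite("pics/b1.png",cv2.resize(im[170:330,160:320],None,fx=3.5,fy=3.5)[:,:,::-1])
E
```

```text
[0.53962179 0.18436919 0.14674273]
```

View pics/b1.png

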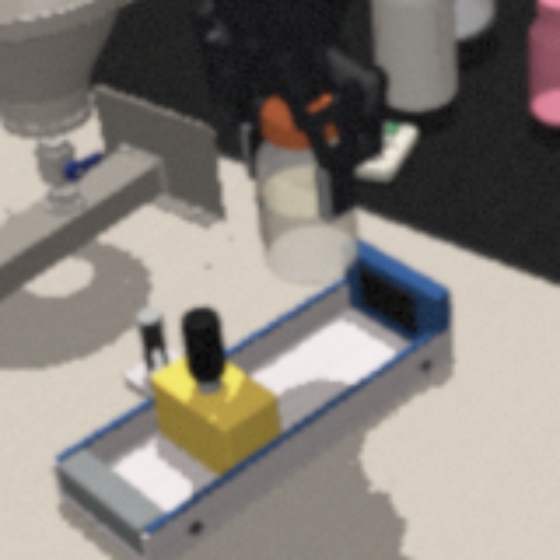

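The bottle hangs upright over the loading space, with the follower caught at the rear (knob at (205,345)). Lowering.

Request:
apply_moves([
  {"dx": 0,"dy": 0,"dz": 0.3,"ax": 0,"ay": 0,"az": 0},
  {"dx": 0,"dy": 0,"dz": 0.4,"ax": 0,"ay": 0,"az": 0},
  {"dx": 0,"dy": 0,"dz": 0.4,"ax": 0,"ay": 0,"az": 0},
  {"dx": 0,"dy": 0,"dz": 0.3,"ax": 0,"ay": 0,"az": 0},
  {"dx": 0,"dy": 0,"dz": 0.2,"ax": 0,"ay": 0,"az": 0},
  {"dx": 0,"dy": 0,"dz": 0.14,"ax": 0,"ay": 0,"az": 0},
  {"dx": 0,"dy": 0,"dz": 0.04,"ax": 0,"ay": 0,"az": 0},
  {"dx": 0,"dy": 0,"dz": 0,"ax": 0,"ay": 0,"az": 0},
])

```text
t: 12.98
position: [0.5395, 0.1816, 0.0576]
tool_rot: [0.0, 0.759, 0.651, 0.0]
wrist_force: [-0.4, 0.1, -1.5]
finger_gap: 0.0563
gripper_force: 43.1
```

Request:
apply_moves([
  {"dx": 0,"dy": 0,"dz": 0.03,"ax": 0,"ay": 0,"az": 0},
  {"dx": 0,"dy": 0,"dz": 0.02,"ax": 0,"ay": 0,"az": 0},
  {"dx": 0,"dy": 0,"dz": 0,"ax": 0,"ay": 0,"az": 0},
])

```text
t: 13.35
position: [0.5403, 0.1817, 0.0568]
tool_rot: [0.001, 0.759, 0.651, 0.001]
wrist_force: [-4.2, -1.3, 23.9]
finger_gap: 0.0567
gripper_force: 44.2
```

The bottle is on the floor. Releasing and rising.

Request:
apply_moves([
  {"dx": 0,"dy": 0,"dz": -0.03,"ax": 0,"ay": 0,"az": 0},
  {"dx": 0,"dy": 0,"dz": 0,"ax": 0,"ay": 0,"az": 0},
  {"dx": 0,"dy": 0,"dz": 0,"ax": 0,"ay": 0,"az": 0},
  {"dx": 0,"dy": 0,"dz": 0,"ax": 0,"ay": 0,"az": 0},
  {"dx": 0,"dy": 0,"dz": 0,"ax": 0,"ay": 0,"az": 0},
], hand=1)

```text
t: 13.98
position: [0.5393, 0.1815, 0.0562]
tool_rot: [-0.0, 0.759, 0.651, -0.0]
wrist_force: [0.3, -0.0, 0.3]
finger_gap: 0.0854
gripper_force: 0.0
```

Request:
apply_moves([
  {"dx": 0,"dy": 0,"dz": -0.3,"ax": 0,"ay": 0,"az": 0},
  {"dx": 0,"dy": 0,"dz": -0.6,"ax": 0,"ay": 0,"az": 0},
  {"dx": 0,"dy": 0,"dz": -0.7,"ax": 0,"ay": 0,"az": 0},
  {"dx": 0,"dy": 0,"dz": -0.6,"ax": 0,"ay": 0,"az": 0},
  {"dx": 0,"dy": 0,"dz": -0.4,"ax": 0,"ay": 0,"az": 0},
])

```text
t: 14.6
position: [0.5397, 0.1816, 0.1889]
tool_rot: [0.001, 0.759, 0.651, 0.001]
wrist_force: [-0.1, -0.6, -0.8]
finger_gap: 0.0853
gripper_force: 0.0
```

Request:
apply_moves([
  {"dx": 0.5,"dy": 0,"dz": 0,"ax": 0,"ay": 0,"az": 0},
  {"dx": 0.8,"dy": 0,"dz": 0,"ax": 0,"ay": 0,"az": 0},
  {"dx": 0.8,"dy": 0,"dz": 0,"ax": 0,"ay": 0,"az": 0},
  {"dx": 0.46,"dy": 0,"dz": 0,"ax": 0,"ay": 0,"az": 0},
  {"dx": 0,"dy": 0,"dz": 0,"ax": 0,"ay": 0,"az": 0},
  {"dx": 0,"dy": 0,"dz": 0,"ax": 0,"ay": 0,"az": 0},
  {"dx": 0,"dy": 0,"dz": 0,"ax": 0,"ay": 0,"az": 0},
], hand=0)

```text
t: 15.48
position: [0.559, 0.3072, 0.1868]
tool_rot: [0.0, 0.76, 0.65, 0.0]
wrist_force: [0.3, 0.3, 0.5]
finger_gap: 0.0
gripper_force: 0.0
```

Request:
apply_moves([
  {"dx": 0,"dy": 0,"dz": 0.4,"ax": 0,"ay": 0,"az": 0},
  {"dx": 0,"dy": 0,"dz": 0.6,"ax": 0,"ay": 0,"az": 0},
  {"dx": 0,"dy": 0,"dz": 0.6,"ax": 0,"ay": 0,"az": 0},
  {"dx": 0,"dy": 0,"dz": 0.4,"ax": 0,"ay": 0,"az": 0},
  {"dx": 0,"dy": 0,"dz": 0.2,"ax": 0,"ay": 0,"az": 0},
  {"dx": 0,"dy": 0,"dz": 0,"ax": 0,"ay": 0,"az": 0},
])

```text
t: 16.23
position: [0.5589, 0.3077, 0.0763]
tool_rot: [-0.0, 0.76, 0.65, -0.0]
wrist_force: [-0.6, -0.3, 0.5]
finger_gap: 0.0004
gripper_force: 0.0
```

```bash
python3 - <<'E'
from h import *
im,d=vision.capture("side"); s=bot.state();print(s["position"],s["finger_gap"])
cv2.imwrite("pics/p1.png",cv2.resize(im[170:330,160:320],None,fx=3.5,fy=3.5)[:,:,::-1])
E
```

```text
[0.55925924 0.30787633 0.07688794] -4.94608141528936e-06
```

View pics/p1.png

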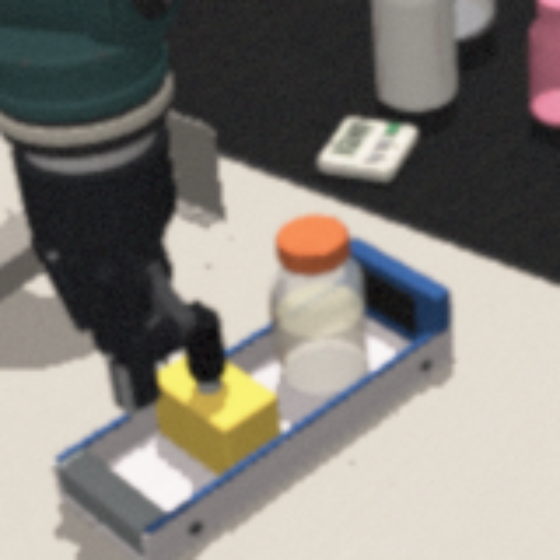

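The bottle stands in the bay at (320,310), and the closed fingers are behind the knob. Pushing the follower forward off its catch.

Request:
apply_moves([
  {"dx": -0.2,"dy": 0,"dz": 0,"ax": 0,"ay": 0,"az": 0},
  {"dx": -0.2,"dy": 0,"dz": 0,"ax": 0,"ay": 0,"az": 0},
  {"dx": -0.12,"dy": 0,"dz": 0,"ax": 0,"ay": 0,"az": 0},
  {"dx": -0.12,"dy": 0,"dz": 0,"ax": 0,"ay": 0,"az": 0},
  {"dx": -0.12,"dy": 0,"dz": 0,"ax": 0,"ay": 0,"az": 0},
  {"dx": -0.12,"dy": 0,"dz": 0,"ax": 0,"ay": 0,"az": 0},
  {"dx": -0.12,"dy": 0,"dz": 0,"ax": 0,"ay": 0,"az": 0},
])

```text
t: 17.15
position: [0.5514, 0.2587, 0.0767]
tool_rot: [-0.0, 0.759, 0.651, 0.001]
wrist_force: [-0.1, 3.3, 1.9]
finger_gap: 0.0
gripper_force: 1.7
```

Request:
apply_moves([
  {"dx": -0.1,"dy": 0,"dz": 0,"ax": 0,"ay": 0,"az": 0},
  {"dx": -0.08,"dy": 0,"dz": 0,"ax": 0,"ay": 0,"az": 0},
  {"dx": 0,"dy": 0,"dz": 0,"ax": 0,"ay": 0,"az": 0},
  {"dx": 0,"dy": 0,"dz": 0,"ax": 0,"ay": 0,"az": 0},
])

```text
t: 17.65
position: [0.5499, 0.2497, 0.0762]
tool_rot: [0.0, 0.759, 0.651, -0.0]
wrist_force: [-0.0, 0.1, 0.0]
finger_gap: 0.0004
gripper_force: 0.0
```

```bash
python3 - <<'E'
from h import *
im,d=vision.capture("side"); s=bot.state();print(s["position"],s["wrist_force"])
cv2.imwrite("pics/p2.png",cv2.resize(im[170:330,160:320],None,fx=3.5,fy=3.5)[:,:,::-1])
E
```

```text
[0.54992778 0.2497298  0.07618384] [-0.62658032  0.43119037 -0.05342295]
```

View pics/p2.png

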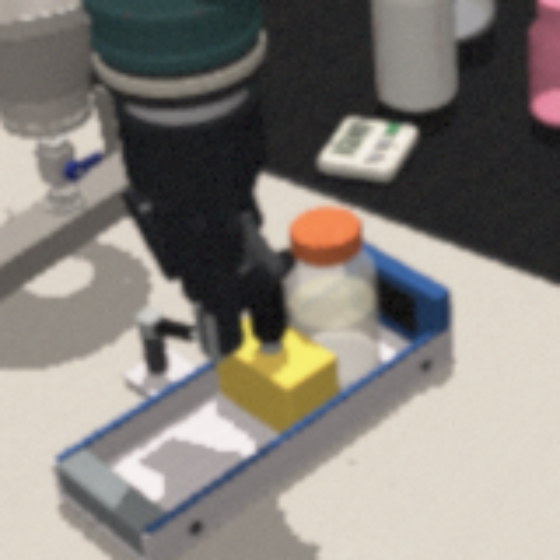

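The follower has left the fingers and reached the bottle at (330,290), and the wrist force is zero. Retreating and letting it close.

Request:
apply_moves([
  {"dx": 0.3,"dy": 0,"dz": 0,"ax": 0,"ay": 0,"az": 0},
  {"dx": 0.5,"dy": 0,"dz": -0.3,"ax": 0,"ay": 0,"az": 0},
  {"dx": 0.4,"dy": 0,"dz": -0.6,"ax": 0,"ay": 0,"az": 0},
  {"dx": 0,"dy": 0,"dz": -0.8,"ax": 0,"ay": 0,"az": 0},
  {"dx": 0,"dy": 0,"dz": -0.8,"ax": 0,"ay": 0,"az": 0},
  {"dx": 0,"dy": 0,"dz": -0.3,"ax": 0,"ay": 0,"az": 0},
  {"dx": 0,"dy": 0,"dz": 0,"ax": 0,"ay": 0,"az": 0},
  {"dx": 0,"dy": 0,"dz": 0,"ax": 0,"ay": 0,"az": 0},
])

```text
t: 18.7
position: [0.5588, 0.3094, 0.2152]
tool_rot: [-0.0, 0.759, 0.651, -0.001]
wrist_force: [0.2, -0.4, -0.6]
finger_gap: -0.0002
gripper_force: 0.0
```

Request:
apply_moves([
  {"dx": 0,"dy": 0,"dz": 0,"ax": 0,"ay": 0,"az": 0},
  {"dx": 0,"dy": 0,"dz": 0,"ax": 0,"ay": 0,"az": 0},
  {"dx": 0,"dy": 0,"dz": 0,"ax": 0,"ay": 0,"az": 0},
  {"dx": 0,"dy": 0,"dz": 0,"ax": 0,"ay": 0,"az": 0},
  {"dx": 0,"dy": 0,"dz": 0,"ax": 0,"ay": 0,"az": 0},
  {"dx": 0,"dy": 0,"dz": 0,"ax": 0,"ay": 0,"az": 0},
  {"dx": 0,"dy": 0,"dz": 0,"ax": 0,"ay": 0,"az": 0},
  {"dx": 0,"dy": 0,"dz": 0,"ax": 0,"ay": 0,"az": 0},
])

```text
t: 19.7
position: [0.5592, 0.309, 0.2163]
tool_rot: [0.0, 0.759, 0.651, 0.0]
wrist_force: [-0.4, 1.0, 0.3]
finger_gap: 0.0002
gripper_force: 0.0
```

```bash
python3 - <<'E'
from h import *
im,d=vision.capture("side"); P=cloud("side",d)
s=bot.state();print(s["position"],s["wrist_force"])
hsv=cv2.cvtColor(im,cv2.COLOR_RGB2HSV)
q=P[(P[...,2]>.098)&(P[...,2]<.115)&(hsv[...,2]<90)&(abs(P[...,0]-.54)<.03)&(abs(P[...,1]-.2)<.06)]; print("knob",q.mean(0),len(q),"home side .5334 .1768")
cv2.imwrite("pics/f1.png",cv2.resize(im[130:330,160:420],None,fx=3,fy=3)[:,:,::-1])
E
```

```text
[0.5591539  0.30902182 0.21627409] [-0.07528425  0.47936455  0.10580228]
knob [0.53704338 0.20362856 0.10709448] 91 home side .5334 .1768
```

View pics/f1.png

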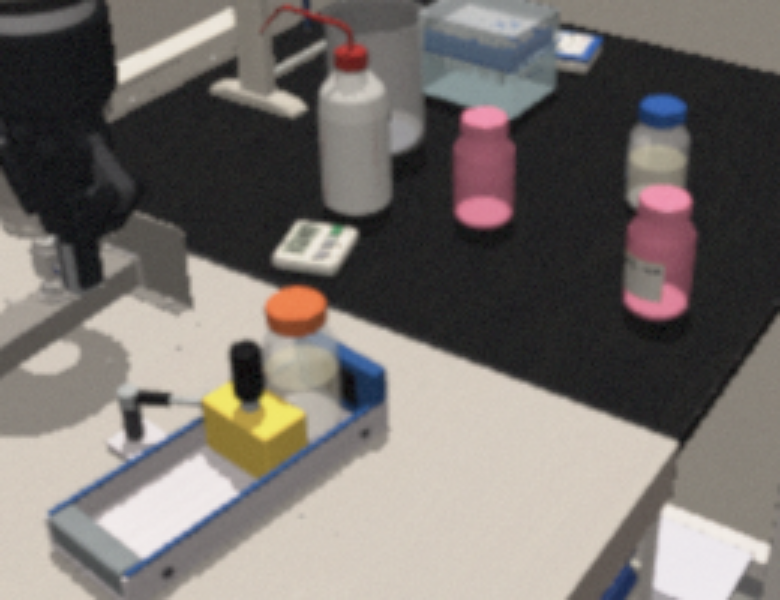

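The orange bottle stands clamped between the follower and the blue stop, at (300,360). The follower is at about 0.027, and the blue-capped bottle is untouched at (658,155). Handing in.

```bash
python3 -c "
from workcell import hand_in
print(hand_in())"
```

```text
the job is handed in; nothing more can be done
None
```

The job is handed in: the orange-capped bottle stands upright, clamped against the blue front stop with the follower at about 0.027 m, the gripper is clear, and the blue-capped bottle was left where it stood.

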